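# Catch the popped dishwasher tablet

### The job

Pop the dishwasher tablet out of the dispenser on the little steel drainer and stop it from sliding away: with one finger press the dispenser's key all the way down, and with the other finger standing in the sloping chute trap the tablet part-way down the chute before it slides off the end. Do not pinch or lift the tablet, and leave the bottle, mug, jar and ramekin alone. Finish holding: one finger still keeping the key down, the other still touching the tablet, which lies still on the chute.

Things in the scene. Friction and masses are not known exactly. Their poses are not given: they have to be found in the camera images.
- dispenser: White tablet dispenser fixed on a steel drainer plate. Origin on the work surface plumb below the chute's upper edge, on its centre line; x runs level, downhill along the chute, y left of that, z up. Open-topped tablet chamber at x -85 to 0 mm: floor 50 mm up, walls 76 mm high; the back (x -120 to -80) is 95 mm high. The chute runs from x = 0 to 105; the key is beside it, on the -y side.
- chute_mid (a point): Point on the steel chute's floor, centre line, at dispenser x = 55, y = 0, 35 mm up, level with the key's middle. The chute slopes down 15 degrees, from 50 mm up at x = 0 to 22 mm up at its open end at x = 105; 40 mm wide between side guides 4 mm thick and 6 mm proud of its floor. It is slippery: a loose tablet slides off the end in under half a second.
- key_top (a point): Centre of the top of the key, a level white pad 40 x 40 mm with fine ribs, at dispenser x = 55, y = -58 mm. Its top is 55 mm up when free, 43 mm when fully down: then still 8 mm above the chute's floor at chute_mid, so of two fingertips at one height, one on the key and one in the chute, the latter does not strike the floor. The point moves with the key.
- key (a joint): Travel of the key in m: 0 free (up), 0.012 fully down, straight down. A spring pushes it up: 2 N at the start, 5 N fully down. It drives a pusher behind the tablet, 1.6 mm per mm of key; late in the travel the tablet tips over the edge on to the chute and slides off by itself. A steady press is best: a sharp jab throws the tablet.
- tablet: Loose white dishwasher tablet, 34 x 34 x 16 mm, about 25 g; origin at the centre of its underside, z up. It starts in the chamber, its centre at about dispenser x = -10 mm, 50 mm up, its front edge just over the chute. Lying on the chute it is tilted 15 degrees.
- soap_bottle: Loose green bottle, 60 mm across, 170 mm high, origin at the centre of its underside. Leave alone.
- mug: Loose white mug, 80 mm across, 90 mm high, origin at the centre of its underside. Leave alone.
- spice_jar: Loose amber spice jar, 44 mm across, 85 mm high, origin at the centre of its underside. Leave alone.
- ramekin: Loose white bowl-shaped ramekin, 84 mm across, 45 mm high, origin at the centre of its underside. Leave alone.
There are look-alikes about, which are no part of the job. Of the things like the tablet, leave any that is pink or purple; of the rest the larger one is meant.

How it is judged:
By the outcome, as a careful person would: the job done as asked, in the order asked, and still so for the second after the job is handed in, while the arm keeps its last pose, push and grip.
It also fails if it takes over 32 s, if anything falls off the work surface, if the arm or the gripper's body presses on something with over 40 N, if the wrist force passes 120 N, or if a joint passes its speed limit or range.

### The arm

A 7-joint arm with a two-finger parallel gripper is mounted at the origin on the work surface. World frame = base frame: x ahead of the robot, y to its left, z up, the work surface at z = 0. Lengths are in mm, angles in rad, forces in N, time in s.
With the tool pointing down it reaches from about 400 to 900 mm from the base axis. Payload 5.6 kg.
Tool frame: the origin (TCP) lies at the very end of the fingers, on their centre line; the grasp point (between the pads) lies 19 mm behind it; z points along the fingers, y is the line along which they close (so a half turn about z gives the same grasp; the last joint's range is limited). The gripper opens to 92 mm and grips with 3 to 60 N. Pads are 20 mm wide; open, the fingers measure 128 mm over their backs; the gripper's body (75 mm by 189 mm) begins 69 mm behind the grasp point.
Start: joints at [-1.273, 0.468, -0.012, 1.603, 0.006, 1.071, -0.056], TCP at [217.298, 612.61, 214.592] pointing down, gripper open.
Joint ranges: [-2.53, 2.53], [-0.31, 2.02], [-1.57, 1.55], [0.28, 2.44], [-1.29, 4.43], [0.15, 1.84], [-2.92, 2.92]. Speed limits (rad/s): [2.57, 2.57, 3.14, 3.14, 3.14, 3.14, 3.14].

### API

Orientations are given as a 3x3 rotation matrix whose columns are the frame's x, y, z axes.
In Python, from station import readout, cams, ctrl gives the robot as it stands.
- The arm moves only by the tool send_rows, never from a script. Its argument "rows" is a list of rows, each an object with "xyz": the shift along the tool's x, y, z in cm, a list of three; "delta_rot": the turn, a rotation vector about the tool's x, y, z in rad, a list of three. In form: [{"xyz": [x, y, z], "delta_rot": [wx, wy, wz]}, ...]. A call has 1 to 8 rows; each row shifts and turns the commanded pose from where the row before left it, along the tool's axes as they then stand; what a row does not reach is not made up. A row lasts 1/10 s, in which the tool goes at most 50 mm and 8.59 degrees, less where a joint would pass 70% of its speed; a pose out of reach is approached as far as the arm can. A call is refused whole if a number of a shift passes 5 or a number of a turn 0.15, either way. A call with a gripper value outside its range is refused whole. "jaw" is the opening in per cent of the stroke, from 0 (shut) to 100 (fully open), set as the call begins (left out, the last holds). The fingers move at their own pace and stop on an object; "newtons" is the grip in N (left out, the last holds). Time passes only in rows, so rows that do not move let the fingers close. It gives the time, the measured TCP pose, the force, the opening and the grip force at its end, in the units of the state.
- readout.get_state(): the state, without advancing time (a new reading comes with each control period).
- cams.capture(name): name is "scene" or "top" or "wrist"; returns a dict with "img" (400x640x3 uint8, blue, green, red), "intrinsics" (3x3 intrinsics, pixels), "cam_to_world" (4x4, takes a point from camera to world coordinates). Camera axes: x right, y down, z forward; pixel columns grow to the right and rows downward; lengths in mm; the calibration is good to about 2 mm. A picture is of the moment at which its call begins. There is no depth.
- ctrl.finish_job(): hands the job in; it is judged then, once.
Trained networks look in a picture, given as the dict that the camera call returned (one of the last four; its "shot" number tells which), for a name from the list of things; names that differ only in an ending like _2 or _b are one class to them, and where a whole thing is asked for, a point or a joint stands for the part that bears it (a point fixed in the world has none). Each returns a list of dicts, best first, with "p" (0 to 1); they miss things now and then, are a little off and sometimes report something else, mostly with a low value. They report only what shows in the picture. A call takes as long as a camera call. They do not tell look-alikes from the thing itself.
- cams.look_for(picture, thing): "bbox" ([left, top, right, bottom] in pixels, round what is visible of it).
- cams.masks_of(picture, thing): "region" (400x640 bool, what is visible of it) and "bbox" ([left, top, right, bottom] in pixels, round what is visible of it).
The state is a dict: "clock": time; "joints": joint angles; "qd": joint speeds; "effort": joint torques, N m; "tool_pos": TCP position; "tool_rot": TCP orientation; "force": force on the tool from outside, world axes, zero at the start; "ft_torque": the same for the moment, N m; "opening": finger opening in mm; "gripper_force": force on a finger pad.
Only numpy, scipy, OpenCV 4.12 (cv2) and the standard library are available. Lean on these libraries where they do the work, as an engineer would, in place of code of your own. Each camera call takes 0.05 s, during which the arm holds its last target. There are 200 camera calls.

## Working session

There is one attempt and no reset: what is moved stays moved. The work goes in short steps, Python scripts to look and compute and a tool call to move; the robot and the scene stay as the last step left them, time stands still between calls to the robot, and variables do not carry over. Pictures are saved under pics/ and viewed, at most 10 in all, crops included, and the job is handed in when it is done.

Besides the shell and the picture viewer there is one more tool, called after ">>>" by a JSON object that holds its "method" and its "body", one argument or row to a line. send_rows: Moves the arm, as the interface text tells. Its arguments: {"type":"object","properties":{"rows":{"type":"array"},"jaw":{"type":"number"},"newtons":{"type":"number"}},"required":["rows"]}

```bash
mkdir -p pics; cat > h.py <<'E'
import numpy as np, cv2
from station import readout, cams, ctrl
def pix(c,p):
    K=np.array(c["intrinsics"]);T=np.array(c["cam_to_world"]);q=np.linalg.inv(T)@np.append(p,1)
    u=K@q[:3];return u[:2]/u[2]
def ray(c,uv,z):
    K=np.array(c["intrinsics"]);T=np.array(c["cam_to_world"])
    d=T[:3,:3]@np.linalg.solve(K,[uv[0],uv[1],1]);o=T[:3,3];return o+d*(z-o[2])/d[2]
E
python3 - <<'E'
from h import *
s=readout.get_state();print(s["clock"],s["tool_pos"],np.round(s["tool_rot"],3).tolist(),s["opening"])
ims=[]
for n in("scene","top"):
    c=cams.capture(n);cv2.imwrite(f"pics/{n}0.png",c["img"]);print(n,np.round(c["cam_to_world"],2).tolist())
    for t in("dispenser","key_top","tablet"):
        for r in cams.look_for(c,t):
            b=r["bbox"];print(t,np.round(r["p"],2),np.round(b),np.round(ray(c,((b[0]+b[2])/2,(b[1]+b[3])/2),50)))
E
```

```text
0.0 [217.12222126 612.06343486 213.65659321] [[-0.942, 0.334, -0.0], [0.334, 0.942, -0.002], [-0.0, -0.002, -1.0]] 92.0819757223254
scene [[-0.5, 0.59, -0.63, 1012.06], [0.86, 0.36, -0.35, 290.28], [0.02, -0.72, -0.69, 570.09], [0.0, 0.0, 0.0, 1.0]]
dispenser 0.76 [222. 145. 395. 300.] [602.  52.  50.]
key_top 0.59 [286. 173. 327. 205.] [522.  -0.  50.]
tablet 0.8 [330. 179. 352. 199.] [483.  62.  50.]
tablet 0.74 [425. 177. 441. 194.] [368. 228.  50.]
tablet 0.49 [398. 290. 408. 302.] [661. 266.  50.]
tablet 0.45 [415. 203. 424. 209.] [445. 223.  50.]
tablet 0.25 [222. 144. 396. 298.] [599.  52.  50.]
top [[-0.0, -1.0, 0.09, 457.18], [-1.0, 0.0, 0.01, 24.1], [-0.01, -0.09, -1.0, 977.25], [0.0, 0.0, 0.0, 1.0]]
dispenser 0.92 [252. 110. 383. 292.] [532.  31.  50.]
key_top 0.72 [328. 183. 351. 240.] [511. -12.  50.]
tablet 0.64 [215. 299. 236. 317.] [324. 210.  50.]
tablet 0.59 [292. 216. 314. 231.] [488.  59.  50.]
tablet 0.56 [220. 259. 230. 272.] [405. 212.  50.]
```

View pics/top0.png

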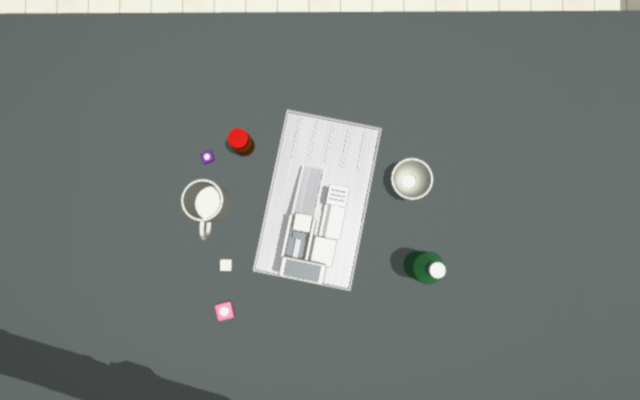

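View pics/scene0.png

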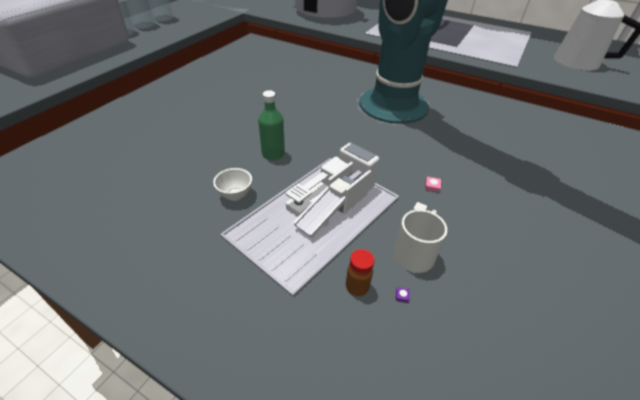

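Top view: the tablet in the chamber is at (303,222), the chute runs up to about (312,168), and the ribbed key is at (338,195). Other tablet-like things are pink (224,311), purple (207,157) and a small white one (226,265). The white one in the dispenser is larger and sits in the chamber, so it fits. I'll check it in a crop.

```bash
python3 - <<'E'
from h import *
c=cams.capture("top")
im=cv2.resize(c["img"][150:300,210:370],None,fx=4,fy=4,interpolation=cv2.INTER_CUBIC)
# rough pose from plate edge + key/tablet
tab=ray(c,(303,222),66)[:2]
for r in cams.masks_of(c,"key_top")[:1]:
    m=r["region"];ys,xs=np.nonzero(m);print("key",r["p"],r["bbox"],xs.mean(),ys.mean())
for r in cams.masks_of(c,"tablet")[:4]:
    m=r["region"].astype(np.uint8);print("tab",r["p"],r["bbox"],cv2.minAreaRect(np.argwhere(m)[:,::-1].astype(np.float32)))
a=ray(c,(254,272),5);b=ray(c,(288,111),5);print("edge",np.arctan2(b[1]-a[1],b[0]-a[0]))
a=ray(c,(351,291),5);b=ray(c,(381,128),5);print("edge",np.arctan2(b[1]-a[1],b[0]-a[0]))
th=np.arctan2(b[1]-a[1],b[0]-a[0]);R=np.array([[np.cos(th),-np.sin(th)],[np.sin(th),np.cos(th)]])
O=tab-R@[-10,0];print("O",O,th)
def dr(p,col):
    w=np.append(O+R@p[:2],p[2]);u=(pix(c,w)-[210,150]+.5)*4
    cv2.circle(im,tuple(int(v) for v in u),3,col,-1)
for p in([55,0,35],[105,20,22],[105,-20,22],[0,20,50],[0,-20,50]):dr(np.array(p,float),(0,0,255))
for dx in(-20,0,20):
  for dy in(-20,0,20):dr(np.array([55+dx,-58+dy,55.]),(255,0,0))
for p in([-120,24,95],[-80,24,95],[-120,-24,95]):dr(np.array(p,float),(0,160,0))
cv2.imwrite("pics/crop1.png",im)
E
```

```text
key 0.82 [327.2, 184.5, 349.0, 240.7] 334.97014925373134 204.54328358208954
tab 0.75 [218.6, 300.7, 235.9, 318.8] ((224.17648315429688, 310.7059020996094), (16.97749137878418, 17.947635650634766), 75.96376037597656)
tab 0.66 [200.5, 151.5, 216.6, 163.3] ((207.05001831054688, 157.15000915527344), (12.332881927490234, 12.016654968261719), 71.56504821777344)
tab 0.57 [294.4, 214.1, 313.0, 229.5] ((301.8243408203125, 222.5540771484375), (15.946702003479004, 16.27549934387207), 9.462322235107422)
tab 0.5 [217.2, 258.7, 232.0, 273.7] ((225.0, 265.0), (12.0, 12.0), 90.0)
edge -0.20033387355065532
edge -0.19152089154093968
O [499.93465033  57.05149299] -0.19152089154093968
```

View pics/crop1.png

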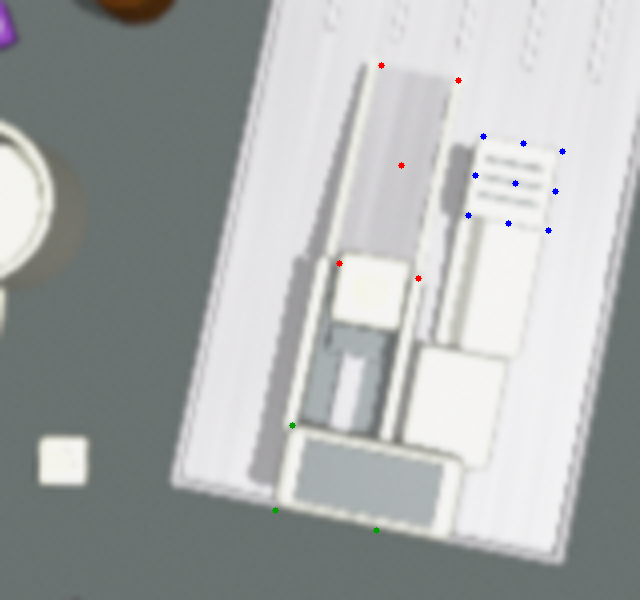

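The crop confirms it. The plain white tablet at (303,222) full-frame is in the chamber and larger than the loose white one at (225,265); the pink and purple ones are ruled out. My model lies about 3 mm too far to −y, so I take O≈(500,60) and θ≈−0.196. The TCP target above is about (548,21).

>>> {"method": "send_rows", "body": {
  "rows": [
    {"xyz":[0,0,0],"delta_rot":[0,0,-0.145]},
    {"xyz":[-2.75,-3.22,0],"delta_rot":[0,0,0]},
    {"xyz":[-2.75,-3.22,0],"delta_rot":[0,0,0]},
    {"xyz":[-2.75,-3.22,0],"delta_rot":[0,0,0]},
    {"xyz":[-2.75,-3.22,0],"delta_rot":[0,0,0]},
    {"xyz":[-2.75,-3.22,0],"delta_rot":[0,0,0]},
    {"xyz":[-2.75,-3.22,0],"delta_rot":[0,0,0]},
    {"xyz":[-2.75,-3.22,0],"delta_rot":[0,0,0]}
  ],
  "jaw": 43.5,
  "newtons": 20
}}

```text
clock: 1.35
tool_pos: [363.0, 352.5, 214.9]
tool_rot: [[-0.981, 0.195, 0.001], [0.195, 0.981, 0.001], [-0.0, 0.001, -1.0]]
force: [-0.1, 0.1, -0.4]
opening: 39.9
gripper_force: 0.0
```

>>> {"method": "send_rows", "body": {
  "rows": [
    {"xyz":[-2.75,-3.22,0],"delta_rot":[0,0,0]},
    {"xyz":[-2.75,-3.22,0],"delta_rot":[0,0,0]},
    {"xyz":[-2.75,-3.22,0],"delta_rot":[0,0,0]},
    {"xyz":[-2.75,-3.22,0],"delta_rot":[0,0,0]},
    {"xyz":[-2.75,-3.22,0],"delta_rot":[0,0,0]},
    {"xyz":[-2.75,-3.22,0],"delta_rot":[0,0,0]},
    {"xyz":[-2.75,-3.22,0],"delta_rot":[0,0,0]},
    {"xyz":[-2.75,-3.22,0],"delta_rot":[0,0,0]}
  ]
}}

```text
clock: 2.15
tool_pos: [528.7, 57.1, 215.0]
tool_rot: [[-0.981, 0.194, 0.001], [0.194, 0.981, 0.0], [-0.001, 0.001, -1.0]]
force: [0.7, 0.5, 1.1]
opening: 39.9
gripper_force: 0.0
```

```bash
cat > rem.py <<'E'
from h import *
import sys
s=readout.get_state();R=np.array(s["tool_rot"]);p=np.array(s["tool_pos"])
t=np.array([float(v) for v in sys.argv[1:4]])
print(s["clock"],p.round(1),R.round(3).tolist(),"force",np.round(s["force"],1),s["opening"],"rem cm",(R.T@(t-p)/10).round(2))
E
python3 rem.py 548 21 90
```

```text
2.15 [528.7  57.1 215. ] [[-0.981, 0.194, 0.001], [0.194, 0.981, 0.0], [-0.001, 0.001, -1.0]] force [0.7 0.5 1.1] 39.904621357396586 rem cm [-2.59 -3.17 12.5 ]
```

>>> {"method": "send_rows", "body": {
  "rows": [
    {"xyz":[-2.6,-3.2,0],"delta_rot":[0,0,0]},
    {"xyz":[0,0,3.5],"delta_rot":[0,0,0]},
    {"xyz":[0,0,3.5],"delta_rot":[0,0,0]},
    {"xyz":[0,0,3.5],"delta_rot":[0,0,0]},
    {"xyz":[0,0,0],"delta_rot":[0,0,0]},
    {"xyz":[0,0,0],"delta_rot":[0,0,0]}
  ]
}}

```text
clock: 2.75
tool_pos: [547.4, 22.1, 110.0]
tool_rot: [[-0.981, 0.195, -0.0], [0.195, 0.981, -0.0], [0.0, -0.0, -1.0]]
force: [1.1, -0.1, 0.2]
opening: 40.1
gripper_force: 0.0
```

```bash
python3 rem.py 548 21 56; python3 - <<'E'
from h import *
c=cams.capture("wrist");s=readout.get_state();im=c["img"].copy()
O=np.array([500,60.]);th=-.196;R=np.array([[np.cos(th),-np.sin(th)],[np.sin(th),np.cos(th)]])
def dr(p,col):
    u=pix(c,np.append(O+R@p[:2],p[2]));cv2.circle(im,tuple(int(round(v)) for v in u),2,col,-1)
for p in([55,0,35],[105,20,22],[105,-20,22],[0,20,50],[0,-20,50]):dr(p,(0,0,255))
for dx in(-20,0,20):
  for dy in(-20,0,20):dr([55+dx,-58+dy,55],(255,0,0))
cv2.imwrite("pics/w1.png",im)
c=cams.capture("scene");cv2.imwrite("pics/s1.png",cv2.resize(c["img"][110:290,200:440],None,fx=3,fy=3,interpolation=cv2.INTER_CUBIC))
E
```

```text
2.75 [547.4  22.1 110. ] [[-0.981, 0.195, -0.0], [0.195, 0.981, -0.0], [0.0, -0.0, -1.0]] force [ 1.1 -0.1  0.2] 40.14182265118017 rem cm [-0.09 -0.09  5.4 ]
```

View pics/w1.png

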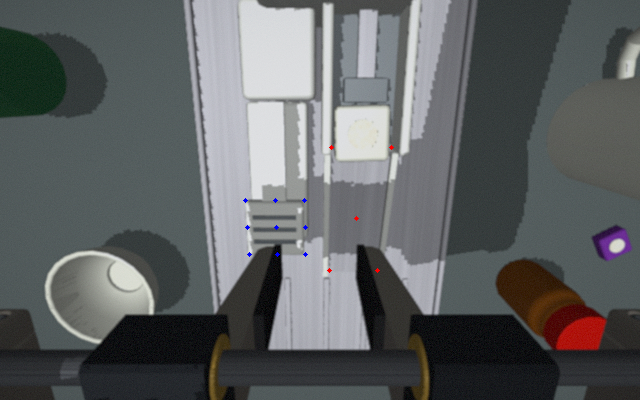

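View pics/s1.png

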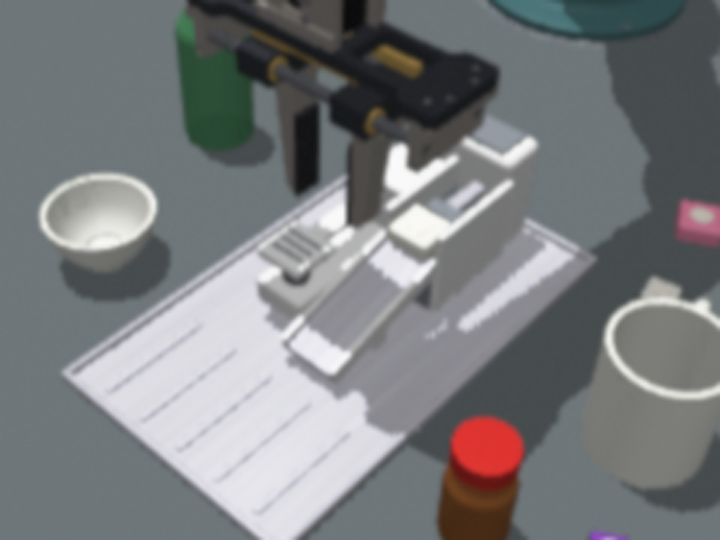

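Wrist view: the ribbed key (249–303, 200–253) and the chute (330–389, from y≈150) match the projected model within about 2 mm, and both fingers are above their places. The scene view shows everything clear. Next I go down to just above the key.

>>> {"method": "send_rows", "body": {
  "rows": [
    {"xyz":[0,0,2.0],"delta_rot":[0,0,0]},
    {"xyz":[0,0,2.0],"delta_rot":[0,0,0]},
    {"xyz":[0,0,1.0],"delta_rot":[0,0,0]},
    {"xyz":[0,0,0],"delta_rot":[0,0,0]},
    {"xyz":[0,0,0.2],"delta_rot":[0,0,0]},
    {"xyz":[0,0,0.15],"delta_rot":[0,0,0]},
    {"xyz":[0,0,0.15],"delta_rot":[0,0,0]},
    {"xyz":[0,0,0],"delta_rot":[0,0,0]}
  ]
}}

```text
clock: 3.65
tool_pos: [547.8, 22.2, 55.1]
tool_rot: [[-0.981, 0.195, 0.001], [0.195, 0.981, 0.0], [-0.001, 0.0, -1.0]]
force: [-0.1, -0.1, 1.8]
opening: 39.8
gripper_force: 0.9
```

>>> {"method": "send_rows", "body": {
  "rows": [
    {"xyz":[0,0,0.15],"delta_rot":[0,0,0]},
    {"xyz":[0,0,0.15],"delta_rot":[0,0,0]},
    {"xyz":[0,0,0.15],"delta_rot":[0,0,0]},
    {"xyz":[0,0,0.15],"delta_rot":[0,0,0]},
    {"xyz":[0,0,0.15],"delta_rot":[0,0,0]},
    {"xyz":[0,0,0.15],"delta_rot":[0,0,0]},
    {"xyz":[0,0,0.15],"delta_rot":[0,0,0]},
    {"xyz":[0,0,0],"delta_rot":[0,0,0]}
  ]
}}

```text
clock: 4.45
tool_pos: [547.8, 22.2, 44.2]
tool_rot: [[-0.981, 0.194, 0.001], [0.194, 0.981, 0.0], [-0.001, 0.0, -1.0]]
force: [2.8, 1.4, 4.7]
opening: 39.9
gripper_force: 2.3
```

>>> {"method": "send_rows", "body": {
  "rows": [
    {"xyz":[0,0,0.1],"delta_rot":[0,0,0]},
    {"xyz":[0,0,0.1],"delta_rot":[0,0,0]},
    {"xyz":[0,0,0.05],"delta_rot":[0,0,0]},
    {"xyz":[0,0,0],"delta_rot":[0,0,0]},
    {"xyz":[0,0,0],"delta_rot":[0,0,0]}
  ]
}}

```text
clock: 4.95
tool_pos: [547.8, 22.2, 43.2]
tool_rot: [[-0.981, 0.195, 0.001], [0.195, 0.981, 0.001], [-0.001, 0.001, -1.0]]
force: [-1.6, 0.3, 17.1]
opening: 40.0
gripper_force: 8.6
```

```bash
python3 - <<'E'
from h import *
c=cams.capture("wrist");cv2.imwrite("pics/w2.png",c["img"])
c=cams.capture("scene");cv2.imwrite("pics/s2.png",cv2.resize(c["img"][120:260,240:400],None,fx=4,fy=4,interpolation=cv2.INTER_CUBIC))
E
```

```text
(no output)
```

View pics/w2.png

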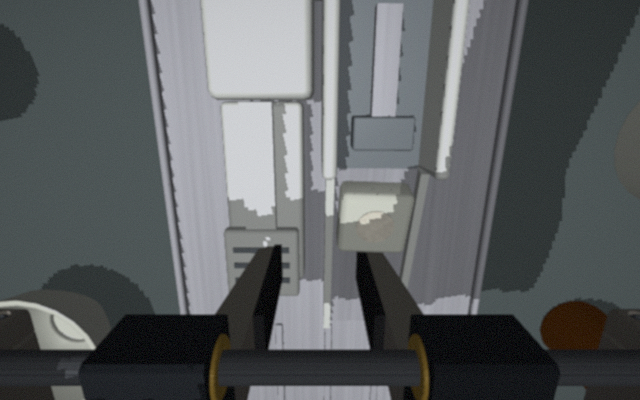

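View pics/s2.png

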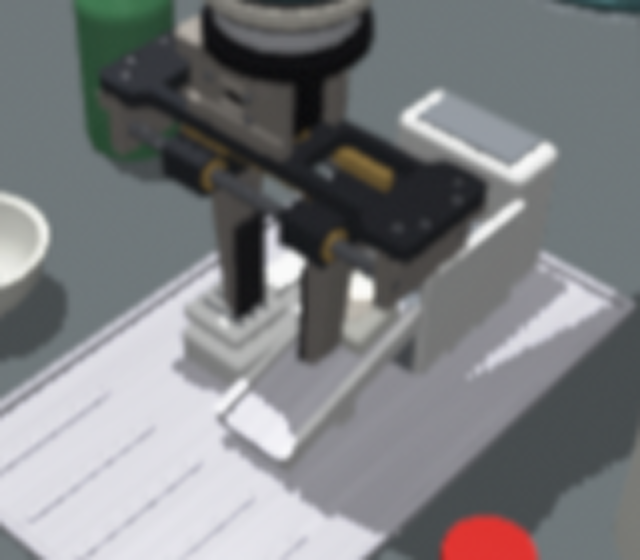

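The key is bottomed (TCP z 43.2 mm, 17 N). The tablet is on the chute at (340–412, 183–252), clear of the pusher and resting against the finger. I'll hold briefly and check that it stays still.

>>> {"method": "send_rows", "body": {
  "rows": [
    {"xyz":[0,0,0],"delta_rot":[0,0,0]},
    {"xyz":[0,0,0],"delta_rot":[0,0,0]},
    {"xyz":[0,0,0],"delta_rot":[0,0,0]},
    {"xyz":[0,0,0],"delta_rot":[0,0,0]},
    {"xyz":[0,0,0],"delta_rot":[0,0,0]}
  ]
}}

```text
clock: 5.55
tool_pos: [547.9, 22.2, 43.2]
tool_rot: [[-0.981, 0.195, 0.001], [0.195, 0.981, 0.001], [-0.001, 0.001, -1.0]]
force: [-1.5, 0.9, 16.3]
opening: 39.8
gripper_force: 8.6
```

```bash
python3 - <<'E'
from h import *
a=cv2.imread("pics/w2.png");c=cams.capture("wrist");s=readout.get_state()
d=cv2.absdiff(a,c["img"])[160:270,320:430];print(d.max(),d.mean(),s["clock"],s["tool_pos"],s["force"],s["gripper_force"])
if d.mean()<3: print(ctrl.finish_job())
E
```

```text
21 1.97168044077135 5.6 [547.86180439  22.14211105  43.19190863] [-0.45746436  1.15291079 17.1800264 ] 8.606162662254064
the job is handed in; nothing more can be done
None
```

The job is handed in at 5.6 s: one finger holds the key fully down at about 17 N, and the tablet lies still on the chute, stopped by the other finger; I touched nothing else.

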